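Fetch the small anaesthesia mask from behind the bottles

TASK

Get the small anaesthesia mask ready for the next patient: move the brown bottle, the spray can and the gel bottle that crowd it in the white organiser out of the way, standing all three on the steel tray, and only then take the mask and stand it on its rim in the empty compartment of the grey preparation tray. After that put the three containers back in the organiser, each upright on the very spot where it stood at the start. Never tip a container over or upset the mask, and leave the tape roll, the ointment pot and the small steel bowl where they are.

Things in the scene. Friction and masses are not known exactly. Their poses are not given: they have to be found in the camera images.
- brown_bottle_mid (a point): Dark brown round medicine bottle with a paper label band and a white ribbed screw cap, free-standing in the organiser. Overall height 176 mm, body 60 mm diameter up to 128 mm above its underside, shoulder up to 145 mm, cap 32 mm diameter from 146 to 176 mm: take it by the cap from above. About 0.3 kg. The point is on its axis half-way up (88 mm above its underside); z is its axis.
- spray_can_mid (a point): White spray can with a pale blue-grey band and a white cap, the tallest of the three. Overall height 206 mm, body 52 mm diameter up to 150 mm, plain cap 49 mm diameter from 156 to 198 mm with a rounded top: take it by the cap. About 0.25 kg. The point is on its axis half-way up (103 mm above its underside); z is its axis.
- gel_bottle_mid (a point): Pale round squeeze bottle (rigid) with a black pointed nozzle cap. Overall height 200 mm, body 56 mm diameter up to 128 mm, shoulder up to 144 mm, black collar 31 mm diameter from 144 to 176 mm, then a nozzle tapering to 9 mm: take it by the collar. About 0.28 kg. The point is on its axis half-way up (100 mm above its underside); z is its axis.
- mask_mid (a point): Small anaesthesia mask standing on its rim at the back of the organiser, crowded by the containers: black rim 64 mm diameter, 13 mm high; clear cone narrowing to 24 mm at 39 mm above the underside; then an upright tube 23 mm diameter from 39 to 74 mm: take it by the tube, 0.05 kg. The point is on its axis half-way up (37 mm above its underside); z is its axis.
- organiser: White organiser tray, fixed, 184 (x) by 216 mm (y), rim 24 mm high, walls and floor 4 mm, wire rail 65 mm high along its back (+x). Origin under its centre on the counter; x points to its back, away from the robot. On its floor the containers stand about 74 mm from the mask and from each other, axis to axis: one in front of the mask, one left front, one right front, in any order.
- steel_tray_mid (a point): Empty polished steel tray, fixed, 290 mm (x) by 130 mm (y), rim 16 mm high (19 mm with its rolled edge), walls and floor 4 mm thick: the side area on which the containers are stood meanwhile. It lies to the left or right of the organiser. The point is at the middle of its inner floor; x runs along its length, away from the robot, z up. Three containers fit in a row along x, 85 mm apart.
- mask_pocket (a point): Middle of the inner floor of the empty compartment, 109 (x) by 122 mm (y), at the far end of the grey preparation tray (fixed, 290 by 130 mm, rim 24 mm high, walls and floor 4 mm), on the other side of the organiser. A partition 23 mm high parts it from the compartment with laryngoscope parts and a thermometer. x runs along the tray, away from the robot, z up.
- tape_roll_mid (a point): Roll of white tape lying flat in a back corner of the organiser, 50 mm diameter, 24 mm high; to be left alone. The point is its centre.
- ointment_pot_mid (a point): Small white screw-lid pot in the other back corner of the organiser, 45 mm diameter, 33 mm high; to be left alone. The point is its centre.
- gallipot_mid (a point): Small steel bowl, 72 mm diameter, 36 mm high, standing loose on the counter between the robot and the organiser; to be left alone. The point is on its axis half-way up.
Things that resemble listed ones, but are neither listed nor needed, are in the scene too. Several things look just like the part that bears spray_can_mid: the one meant starts farthest to the robot's right.

How it is judged:
By the outcome, as a careful person would: the job done as asked, in the order asked, and still so for the second after the job is handed in, with the robot touching nothing.
It also fails if it takes over 141 s, if anything falls off the work surface, if the arm or the gripper's body presses on something with over 40 N, if the wrist force passes 120 N, or if a joint passes its speed limit or range.

ROBOT

A 7-joint arm with a two-finger parallel gripper is mounted at the origin on the work surface. World frame = base frame: x ahead of the robot, y to its left, z up, the work surface at z = 0. Lengths are in m, angles in rad, forces in N, time in s.
With the tool pointing down it reaches from about 0.4 to 0.85 m from the base axis. Payload 6.9 kg.
Tool frame: the origin (TCP) lies midway between the tips of the shut fingers; the grasp point (between the pads) lies behind it (ctrl.pinch_z is the z of the grasp point in the tool frame, in m); z points along the fingers, y is the direction in which the jaws open and shut (so a half turn about z gives the same grasp; the last joint's range is limited). The gripper opens to 85 mm and grips with 20 to 120 N. Pads are 22 mm wide; open, the fingers measure 114 mm over their backs; the gripper's body (76 mm by 85 mm) begins 54 mm behind the grasp point. The pads swing forward as they close: fully open they stand 13 mm farther back than shut.
Start: joints at [0.105, 0.507, -0.238, 1.5, 0.126, 1.149, -0.155], TCP at [0.625, -0, 0.231] pointing down, gripper open.
Joint ranges: [-3.08, 3.08], [-0.24, 2.05], [-1.43, 1.35], [0, 2.5], [-1.52, 4.66], [0.17, 1.96], [-2.89, 2.89]. Speed limits (rad/s): [2.39, 2.39, 3.14, 3.14, 3.14, 3.14, 3.14].

INTERFACE

Orientations are given as a unit quaternion [w, x, y, z].
In Python, from station import ctrl, get_state, vision, ticket, models gives the robot as it stands. Calls block until the motion is done:
- ctrl.movep(position, orientation): joint-space move of the TCP to a pose.
- ctrl.movel(position, frame=None, max_speed=0.15): straight line of the TCP; frame=None keeps the orientation; max_speed is the mean speed in m/s.
- ctrl.set_joints(angles): joint-space move.
- ctrl.ungrasp() and ctrl.close_gripper(force=None): open the fingers fully, or close them until they stop; force is the grip in N (None keeps the last).
- ctrl.pause(seconds).
- ctrl.ik(position, orientation): joint angles nearest the present ones, or None.
- get_state(): the state.
- vision.grab_frame(name): name is "scene" or "side" or "wrist"; returns (picture, depth): 400x640x3 uint8, blue, green, red; 400x640 float32, m along the optical axis (not along the pixel's ray), 0 where there is no reading.
- vision.camera_info(name): a dict with "mtx" (3x3 intrinsics, pixels), "R" (3x3) and "t" (3): a world point X has camera coordinates R X + t; the wrist camera has in their place "hand_eye" (4x4, takes a point from camera to tool coordinates, whose origin is the TCP and whose axes are the flange's). Camera axes: x right, y down, z forward; pixel columns grow to the right and rows downward; lengths in m; the calibration is good to about 2 mm. The wrist camera is an equidistant fisheye: a pixel r from the principal point sees the ray r / f radians off the axis. A picture is of the moment at which its call begins: read the wrist's pose just before it. camera_info takes no time and is no camera call.
A pose or a line that the arm cannot do raises ctrl.Unreachable and nothing moves.
- ticket.close_job(): hands the job in, once; it reports no verdict.
Trained networks look in the newest picture that a camera, given by its name, has taken for a name from the list of things; names that differ only in an ending like _2 or _b are one class to them, and where a whole thing is asked for, a point or a joint stands for the part that bears it (a point fixed in the world has none). Each returns a list of dicts, best first, with "p" (0 to 1); they miss things now and then, are a little off and sometimes report something else, mostly with a low value. They report only what shows in the picture. A call takes as long as a camera call. They do not tell look-alikes from the thing itself.
- models.recognise(camera, target): "point" ([column, row] in pixels, amid what is visible of it).
- models.masks_of(camera, target): "mask" (400x640 bool, what is visible of it) and "point" ([column, row] in pixels, amid what is visible of it).
The state is a dict: "time": time; "qpos": joint angles; "qd": joint speeds; "tau": joint torques, N m; "tcp_pos": TCP position; "eef_rot": TCP orientation; "contact_force": force on the tool from outside, world axes, zero at the start; "wrist_torque": the same for the moment, N m; "width": finger opening in m.
Only numpy, scipy, OpenCV 4.12 (cv2) and the standard library are available. Lean on these libraries where they do the work, as an engineer would, in place of code of your own. Each camera call takes 0.05 s, during which the arm holds its last target.

## Working session

There is one attempt and no reset: what is moved stays moved. The work goes in short steps, each a Python script; the robot and the scene stay as the last script left them, time stands still between calls to the robot, and variables do not carry over. Pictures are saved under pics/ and viewed, and the job is handed in when it is done.

```bash
ls; mkdir -p pics
python3 - <<'E'
from station import ctrl, get_state, vision, models
import cv2, numpy as np
s=get_state(); print(s); print(ctrl.pinch_z)
for c in ["scene","side","wrist"]:
    im,d=vision.grab_frame(c); cv2.imwrite(f"pics/{c}0.png",im); np.save(f"pics/{c}0.npy",d)
    i=vision.camera_info(c); print(c,i)
    for t in ["brown_bottle_mid","spray_can_mid","gel_bottle_mid","mask_mid","organiser","steel_tray_mid","mask_pocket","tape_roll_mid","ointment_pot_mid","gallipot_mid"]:
        try: print(c,t,[(np.round(r["point"]).tolist(),round(r["p"],2)) for r in models.recognise(c,t)][:5])
        except Exception as e: print(t,e)
print(get_state()["time"])
E
```

```text
pics
{'time': 0.0, 'qpos': array([ 0.10551597,  0.508341  , -0.23750717,  1.50116381,  0.12567229,
        1.14887295, -0.15479139]), 'qd': array([ 1.01368883e-03, -7.76272060e-05,  5.44634627e-04,  1.62000896e-03,
       -1.50156501e-04,  2.10848586e-04,  1.95103941e-03]), 'tau': array([ 1.19726570e-03, -6.20588279e+01, -2.18696728e+00, -2.49655455e+01,
        1.23123583e-02,  1.21321963e-02,  2.04169703e-05]), 'tcp_pos': array([ 6.24488957e-01, -8.78150810e-05,  2.30416393e-01]), 'eef_rot': array([-6.30785124e-04,  7.07111190e-01,  7.07101800e-01, -6.42031462e-04]), 'contact_force': array([-0.70962389,  0.06105926, -0.71695905]), 'wrist_torque': array([ 0.00019697, -0.03157565, -0.01974553]), 'width': 0.08535989340723632}
-0.0187
scene {'mtx': array([[456.75602088,   0.        , 322.80259417],
       [  0.        , 456.75602088, 192.76107008],
       [  0.        ,   0.        ,   1.        ]]), 'R': array([[-0.59633613,  0.80267798,  0.00955416],
       [ 0.47293768,  0.36092837, -0.80377899],
       [-0.64862406, -0.47480393, -0.59485129]]), 't': array([ 0.28189742, -0.14668318,
[... 1661 characters left out ...]
8751819e-05,  3.00615387e-04,
        -3.73617590e-04],
       [-3.10509518e-04, -3.28093594e-01,  9.44645170e-01,
        -1.43131470e-01],
       [ 0.00000000e+00,  0.00000000e+00,  0.00000000e+00,
         1.00000000e+00]])}
wrist brown_bottle_mid [([300.0, 172.0], 0.65)]
wrist spray_can_mid [([172.0, 22.0], 0.68), ([252.0, 244.0], 0.65), ([61.0, 27.0], 0.57)]
wrist gel_bottle_mid [([284.0, 291.0], 0.58)]
wrist mask_mid [([333.0, 213.0], 0.82)]
wrist organiser [([343.0, 174.0], 0.8)]
wrist steel_tray_mid [([252.0, 342.0], 0.92)]
wrist mask_pocket []
wrist tape_roll_mid [([344.0, 267.0], 0.55)]
wrist ointment_pot_mid [([364.0, 155.0], 0.64)]
wrist gallipot_mid [([142.0, 119.0], 0.71)]
1.65
```

View pictures.

View pics/scene0.png

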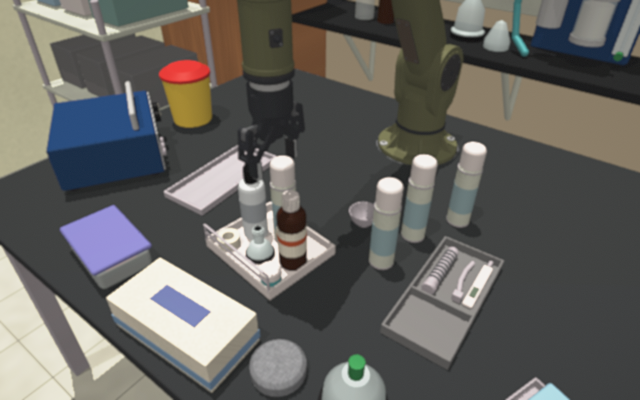

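View pics/side0.png

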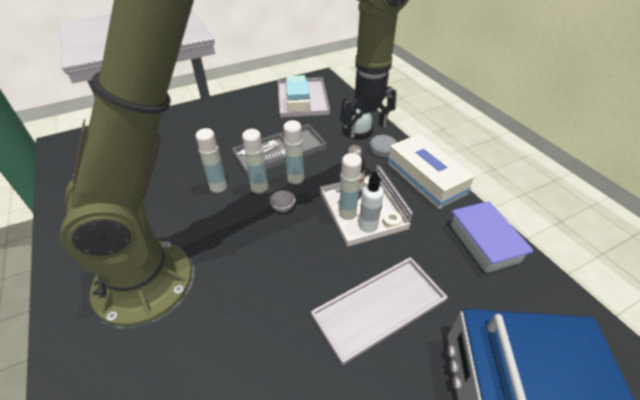

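View pics/wrist0.png

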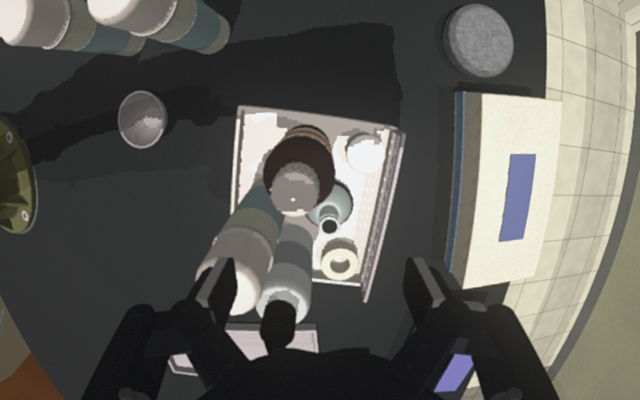

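```bash
cat > h.py <<'E'
import numpy as np, cv2
from station import ctrl, get_state, vision, models
def cloud(c,d,info=None):
    i=info or vision.camera_info(c); K=i["mtx"]
    v,u=np.mgrid[0:400,0:640]
    x=(u-K[0,2])/K[0,0]; y=(v-K[1,2])/K[1,1]
    P=np.stack([x*d,y*d,d],-1)
    W=(P-i["t"])@i["R"]
    W[d<=0]=np.nan
    return W
E
python3 - <<'E'
from h import *
x0,x1,y0,y1,s=0.3,1.0,-0.5,0.5,0.001
for c in ["scene","side"]:
    im=cv2.imread(f"pics/{c}0.png"); d=np.load(f"pics/{c}0.npy")
    W=cloud(c,d)
    z=W[...,2]; tab=W[(np.abs(z)<0.01)]; print(c,len(tab),np.median(tab[:,2]))
    for t in ["brown_bottle_mid","spray_can_mid","gel_bottle_mid","mask_mid","organiser","steel_tray_mid","mask_pocket","tape_roll_mid","ointment_pot_mid","gallipot_mid"]:
        pts={ }
    out=np.zeros((800,600,3),np.uint8)
    hh=np.full((800,600),-1.)
    X=W.reshape(-1,3); C=im.reshape(-1,3)
    ok=np.isfinite(X[:,0])&(X[:,2]<0.24)&(X[:,2]>-0.02); X=X[ok];C=C[ok]
    o=np.argsort(X[:,2]); X=X[o];C=C[o]
    # image up = +x, left=+y ; 1mm/px: x 0.3..0.9, y -.4...4
    r=((0.95-X[:,0])/0.00125).astype(int); q=((0.4-X[:,1])/0.00125).astype(int)
    out=np.zeros((560,640,3),np.uint8)
    m=(r>=1)&(r<559)&(q>=1)&(q<639)
    for a in (0,1):
        for b in (0,1): out[r[m]+a,q[m]+b]=C[m]
    for k in range(0,640,80): cv2.putText(out,f"{0.4-k*.00125:.1f}",(k,10),0,.35,(0,255,255))
    for k in range(40,560,80): cv2.putText(out,f"{0.95-k*.00125:.1f}",(0,k+4),0,.35,(0,255,255)); 
    cv2.imwrite(f"pics/top_{c}.png",out)
E
```

```text
scene 113148 -0.00021318410631426745
side 101287 0.00014082984858531354
```

View pics/top_scene.png

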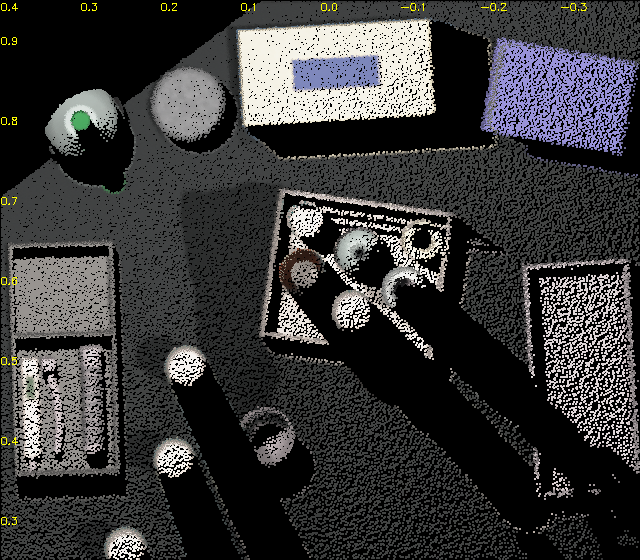

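View pics/top_side.png

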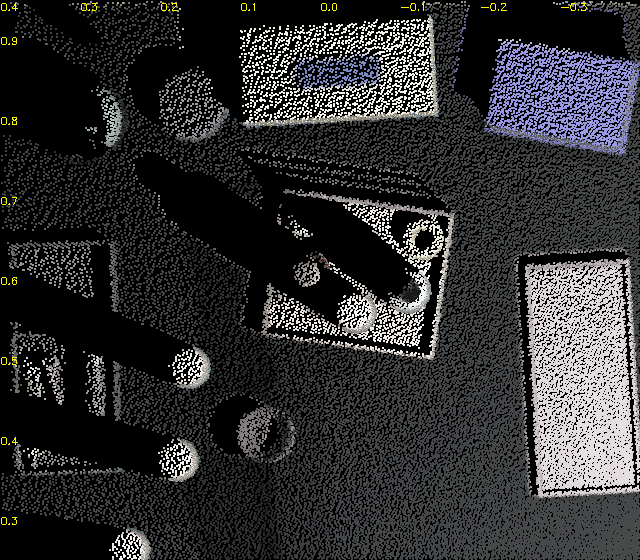

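```bash
cat > fit.py <<'E'
from h import *
from scipy.optimize import least_squares
def fit(P,r,x0):
    P=P[:,:2]
    f=lambda p: np.hypot(P[:,0]-p[0],P[:,1]-p[1])-r
    s=least_squares(f,x0,loss="soft_l1",f_scale=0.002)
    return s.x,np.sqrt(np.mean(s.fun**2))
def load(tag):
    D={}
    for c in ["scene","side"]:
        W=cloud(c,np.load(f"pics/{c}{tag}.npy")).reshape(-1,3); D[c]=W[np.isfinite(W[:,0])]
    return D
def circ(D,name,x0,zlo,zhi,r,rad=None,only=("scene","side")):
    rad=rad or r+0.012
    A=[]
    for c in only:
        W=D[c]; m=(W[:,2]>zlo)&(W[:,2]<zhi)&(np.hypot(W[:,0]-x0[0],W[:,1]-x0[1])<rad)
        if m.sum()>8:
            x,e=fit(W[m],r,x0); print(name,c,m.sum(),np.round(x,4),round(e,4)); A.append(W[m])
    if A:
        x,e=fit(np.vstack(A),r,x0); print(name,"BOTH",np.round(x,4),round(e,4)); return x
E
python3 - <<'E'
from fit import *
D=load(0)
circ(D,"brown cap",[.61,.03],.155,.176,.016)
circ(D,"brown body",[.61,.03],.05,.125,.030)
circ(D,"spray cap",[.56,-.03],.165,.195,.0245)
circ(D,"spray body",[.56,-.03],.05,.145,.026)
circ(D,"gel collar",[.59,-.095],.153,.175,.0155)
circ(D,"gel body",[.59,-.095],.05,.128,.028)
circ(D,"mask tube",[.64,-.035],.048,.075,.0115)
circ(D,"mask rim",[.64,-.035],.006,.016,.032)
circ(D,"tape",[.65,-.12],.008,.024,.025)
circ(D,"pot",[.68,.03],.01,.033,.0225)
circ(D,"galli",[.41,.08],.028,.037,.036)
for n,(a,b) in {"brown":((.60,.03),.02),"spray":((.56,-.03),.02),"gel":((.59,-.1),.01),"mask":((.64,-.035),.008)}.items():
  for c in D:
    W=D[c]; m=np.hypot(W[:,0]-a[0],W[:,1]-a[1])<b; m&=W[:,2]<.25
    if m.any(): print(n,c,"top",np.round(np.percentile(W[m,2],[90,99,100]),4))
# trays: floor points
def rect(pts):
    return cv2.minAreaRect((pts[:,:2]*1000).astype(np.float32))
for n,c,(xa,xb,ya,yb),(za,zb) in [("steel","side",(.3,.66,-.41,-.22),(.002,.03)),("grey","scene",(.3,.68,.24,.43),(.002,.04)),("pocketfloor","scene",(.5,.68,.25,.45),(.002,.007)),("org","side",(.48,.74,-.18,.12),(.015,.03)),("org","scene",(.48,.74,-.18,.12),(.015,.03)),]:
    W=D[c]; m=(W[:,0]>xa)&(W[:,0]<xb)&(W[:,1]>ya)&(W[:,1]<yb)&(W[:,2]>za)&(W[:,2]<zb)
    print(n,c,m.sum(),rect(W[m]), np.round(W[m].mean(0),4), np.round(W[m].min(0),4),np.round(W[m].max(0),4))
E
```

```text
brown cap scene 150 [0.6069 0.0192] 0.0011
brown cap side 22 [0.6097 0.0195] 0.0006
brown cap BOTH [0.6072 0.0191] 0.0012
brown body scene 854 [0.6072 0.0191] 0.001
brown body side 58 [0.6091 0.019 ] 0.0007
brown body BOTH [0.6073 0.019 ] 0.001
spray cap scene 291 [ 0.5592 -0.0414] 0.0011
spray cap side 164 [ 0.5621 -0.0408] 0.0009
spray cap BOTH [ 0.56   -0.0412] 0.0015
spray body scene 234 [ 0.5595 -0.0417] 0.0009
spray body side 441 [ 0.5618 -0.0411] 0.001
spray body BOTH [ 0.5606 -0.0407] 0.0013
gel collar scene 87 [ 0.5867 -0.1072] 0.0013
gel collar side 69 [ 0.5892 -0.1065] 0.0009
gel collar BOTH [ 0.5876 -0.1068] 0.0015
gel body scene 750 [ 0.587  -0.1071] 0.0027
gel body side 456 [ 0.5879 -0.1051] 0.0072
gel body BOTH [ 0.5873 -0.1064] 0.0052
mask tube scene 111 [ 0.647  -0.0357] 0.0038
mask tube BOTH [ 0.647  -0.0357] 0.0038
mask rim scene 130 [ 0.6331 -0.0504] 0.0043
mask rim side 15 [ 0.639  -0.0361] 0.0055
mask rim BOTH [ 0.633 -0.05 ] 0.0051
tape scene 149 [ 0.6589 -0.1238] 0.0075
tape side 97 [ 0.653  -0.1383] 0.0064
tape BOTH [ 0.652  -0.1275] 0.0079
pot scene 337 [0.6
[... 714 characters left out ...]
(186.4210662841797, 378.29278564453125), 89.5667953491211) [0.5148 0.3213 0.0105] [0.3015 0.2404 0.002 ] [0.6797 0.427  0.032 ]
pocketfloor scene 2948 ((589.9805908203125, 352.64239501953125), (192.3486785888672, 179.6347198486328), 89.77871704101562) [0.5797 0.3243 0.0038] [0.5    0.2562 0.002 ] [0.6797 0.4487 0.007 ]
org side 905 ((608.5913696289062, -46.58866882324219), (218.64002990722656, 185.9912109375), 81.82156372070312) [ 0.6041 -0.0931  0.0225] [ 0.5025 -0.1663  0.015 ] [0.7095 0.0731 0.03  ]
org scene 1679 ((607.5944213867188, -45.768646240234375), (219.75869750976562, 186.0000457763672), 82.11036682128906) [ 0.6386 -0.032   0.0222] [ 0.5021 -0.1658  0.015 ] [0.7145 0.0744 0.03  ]
```

Run:
```python
from fit import *
D=load(0)
def rect(pts):
    return cv2.minAreaRect((pts[:,:2]*1000).astype(np.float32))
for n,c,(xa,xb,ya,yb),(za,zb) in [("steel","side",(.3,.66,-.41,-.22),(.012,.03)),("steel","scene",(.3,.66,-.41,-.22),(.012,.03)),("grey","scene",(.3,.68,.24,.43),(.016,.04)),("grey","side",(.3,.68,.24,.43),(.016,.03))]:
    W=D[c]; m=(W[:,0]>xa)&(W[:,0]<xb)&(W[:,1]>ya)&(W[:,1]<yb)&(W[:,2]>za)&(W[:,2]<zb)
    print(n,c,m.sum(),rect(W[m]), np.round(W[m].min(0),4),np.round(W[m].max(0),4))
# partition: profile along x at y~.33
W=D["scene"]; m=(abs(W[:,1]-.335)<.03)&(W[:,0]>.48)&(W[:,0]<.67)
for x in np.arange(.48,.67,.004):
    k=m&(abs(W[:,0]-x)<.002); print(round(x,3),k.sum(),np.round(np.median(W[k,2]),4) if k.any() else None,end="; ")
print()
W=D["side"]; m=(abs(W[:,0]-.45)<.03)&(W[:,1]>-.5)&(W[:,1]<-.2)
for x in np.arange(-.42,-.22,.004):
    k=m&(abs(W[:,1]-x)<.002); print(round(x,3),np.round(np.median(W[k,2]),4) if k.any() else None,end="; ")
```

```text
steel side 985 ((478.17010498046875, -328.5433349609375), (292.4864501953125, 133.06787109375), 3.3893446922302246) [ 0.3288 -0.4024  0.012 ] [ 0.6259 -0.2566  0.0228]
steel scene 577 ((477.74627685546875, -328.1637268066406), (295.6275634765625, 136.31442260742188), 3.777043342590332) [ 0.3265 -0.4011  0.012 ] [ 0.6258 -0.253   0.0226]
grey scene 2208 ((501.632080078125, 319.96710205078125), (294.2278137207031, 130.98388671875), 1.7140042781829834) [0.3534 0.2505 0.016 ] [0.6501 0.3894 0.032 ]
grey side 506 ((503.7243347167969, 320.0301513671875), (292.2935791015625, 135.91854858398438), 1.0911169052124023) [0.3566 0.25   0.016 ] [0.6509 0.3907 0.03  ]
0.48 17 0.0048; 0.484 35 0.0043; 0.488 37 0.0046; 0.492 50 0.0102; 0.496 48 0.0122; 0.5 75 0.0086; 0.504 111 0.0078; 0.508 46 0.0032; 0.512 29 0.004; 0.516 1 0.0068; 0.52 0 None; 0.524 0 None; 0.528 13 0.0218; 0.532 210 0.0138; 0.536 113 0.0071; 0.54 55 0.0036; 0.544 49 0.0033; 0.548 59 0.0034; 0.552 55 0.0037; 0.556 52 0.0033; 0.56 54 0.0034; 0.564 61 0.0031; 0.568 50 0.0036; 0.572 67 0.0034; 0.576 54 0.003; 0.58 58 0.0036; 0.584 59 
[... 396 characters left out ...]
.0002; -0.408 -0.0001; -0.404 -0.0003; -0.4 0.0002; -0.396 0.0058; -0.392 0.0178; -0.388 0.0047; -0.384 0.0048; -0.38 0.0044; -0.376 0.004; -0.372 0.0042; -0.368 0.0043; -0.364 0.0044; -0.36 0.0036; -0.356 0.004; -0.352 0.0043; -0.348 0.0042; -0.344 0.0038; -0.34 0.004; -0.336 0.0041; -0.332 0.0046; -0.328 0.0042; -0.324 0.0037; -0.32 0.0042; -0.316 0.0043; -0.312 0.0039; -0.308 0.0036; -0.304 0.0035; -0.3 0.0028; -0.296 0.0034; -0.292 0.0035; -0.288 0.0038; -0.284 0.0037; -0.28 0.0038; -0.276 0.0036; -0.272 0.0048; -0.268 0.0143; -0.264 0.0175; -0.26 None; -0.256 0.0006; -0.252 -0.0003; -0.248 -0.0002; -0.244 -0.0005; -0.24 -0.0; -0.236 0.0004; -0.232 -0.0003; -0.228 0.0003; -0.224 -0.0002;
```

```bash
cat >> h.py <<'E'
from scipy.spatial.transform import Rotation as Ro
def q(phi):
    p=np.radians(phi); y=np.array([np.cos(p),np.sin(p),0]); z=np.array([0,0,-1.]); x=np.cross(y,z)
    return Ro.from_matrix(np.stack([x,y,z],1)).as_quat(scalar_first=True)
def st(msg=""):
    s=get_state(); print(msg,"t=%.2f"%s["time"],"tcp",np.round(s["tcp_pos"],4),"w=%.4f"%s["width"],"F",np.round(s["contact_force"],1),"q7 %.2f"%s["qpos"][6]); return s
PHI={"gel":23,"spray":-15,"brown":50,"mask":82}
PHT={"gel":23,"spray":50,"brown":50}
ORG={"gel":np.array([.588,-.1068,.151]),"spray":np.array([.5606,-.041,.160]),"brown":np.array([.608,.0192,.153])}
TRAY={"gel":np.array([.563,-.323,.151]),"spray":np.array([.478,-.3285,.160]),"brown":np.array([.393,-.334,.153])}
def up(p,dz): return np.array([p[0],p[1],p[2]+dz])
E
python3 - <<'E'
from h import *
for n in ORG:
    for p,f in ((ORG[n],PHI[n]),(TRAY[n],PHT[n])):
        for dz in (0,.07): print(n,f,np.round(ctrl.ik(up(p,dz),q(f)),2))
for p in ((.634,-.05,.045),(.588,.322,.045),(.588,.322,.12)): print(ctrl.ik(p,q(60)), ctrl.ik(p,q(82)))
n="gel"; p=ORG[n]
ctrl.movep(up(p,.085),q(PHI[n])); st("above")
E
```

```text
gel 23 [ 0.34  0.55 -0.32  1.69  0.2   0.94  0.35]
gel 23 [ 0.35  0.48 -0.33  1.59  0.17  1.1   0.38]
gel 23 [ 0.65  0.62 -0.29  1.54  0.2   1.01  0.71]
gel 23 [ 0.66  0.56 -0.3   1.45  0.17  1.16  0.73]
spray -15 [ 0.14  0.48 -0.17  1.77  0.1   0.9  -0.33]
spray -15 [ 0.15  0.41 -0.17  1.67  0.08  1.07 -0.31]
spray 50 [ 0.82  0.52 -0.4   1.72  0.24  0.95  1.19]
spray 50 [ 0.82  0.45 -0.41  1.62  0.19  1.11  1.24]
brown 50 [ 0.2   0.57 -0.44  1.65  0.28  0.98  0.54]
brown 50 [ 0.21  0.51 -0.46  1.56  0.24  1.13  0.57]
brown 50 [ 0.92  0.44 -0.38  1.9   0.21  0.85  1.31]
brown 50 [ 0.93  0.36 -0.38  1.8   0.15  1.02  1.36]
[ 0.28949294  0.73484824 -0.42282627  1.68139266  0.38968073  0.80988726
  0.73850784] [ 0.34613114  0.75249187 -0.52372993  1.6805874   0.47739754  0.83891474
  1.04548515]
[-0.29558073  0.77808582 -0.43053336  1.57921678  0.39288888  0.87129331
  0.17471741] [-0.25602748  0.79076395 -0.50445492  1.57862571  0.45720196  0.89203661
  0.50519195]
[-0.27082375  0.70057588 -0.47749863  1.51161404  0.35589021  1.01651529
  0.20649027] [-0.22718305  0.71531131 -0.56072106  1.51095833  0.41728151  1.03644276
  0.53927437]
above t=2.23 tcp [ 0.5879 -0.1074  0.2362] w=0.0854 F [ 0.6 -0.   0.6] q7 0.38
```

Run:
```python
from h import *
im,d=vision.grab_frame("wrist"); cv2.imwrite("pics/w1.png",im)
st()
```

```text
t=2.27 tcp [ 0.5882 -0.1061  0.2361] w=0.0851 F [ 0.2  0.6 -0. ] q7 0.38
```

View pics/w1.png

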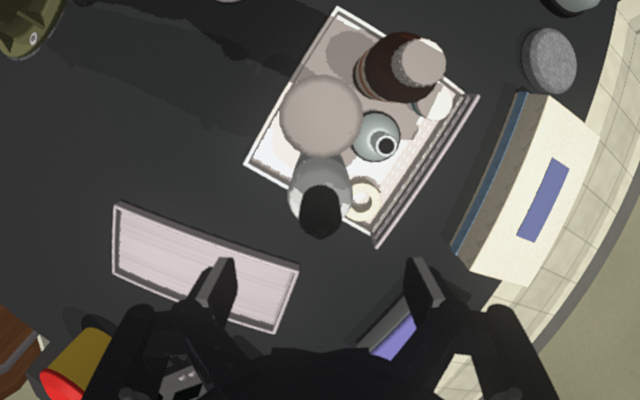

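The black gel nozzle (320,210) lies centred between the open fingers (235 / 405); the spray cap (320,115) is well clear of them. Descending.

Run:
```python
from h import *
n="gel"; p=ORG[n]; t=TRAY[n]
ctrl.movel(p,q(PHI[n]),max_speed=0.12); s=st("down")
if np.linalg.norm(s["contact_force"])<6:
    ctrl.close_gripper(60); st("closed")
    ctrl.movel(up(p,.015),max_speed=0.08); st("lift")
    ctrl.movel(up(p,.055),max_speed=0.15); st("lift2")
im,d=vision.grab_frame("side"); cv2.imwrite("pics/s2.png",im)
im,d=vision.grab_frame("wrist"); cv2.imwrite("pics/w2.png",im)
```

```text
down t=3.13 tcp [ 0.5886 -0.1064  0.1516] w=0.0855 F [ 1.3  0.5 -0.2] q7 0.35
closed t=3.69 tcp [ 0.5883 -0.107   0.1516] w=0.0293 F [-0.5 -0.1  5.1] q7 0.35
lift t=4.03 tcp [ 0.5881 -0.1068  0.1661] w=0.0293 F [-0.1  0.2 -2.3] q7 0.35
lift2 t=4.45 tcp [ 0.5879 -0.1068  0.2056] w=0.0292 F [-0.7  0.2 -2.3] q7 0.37
```

View pics/s2.png

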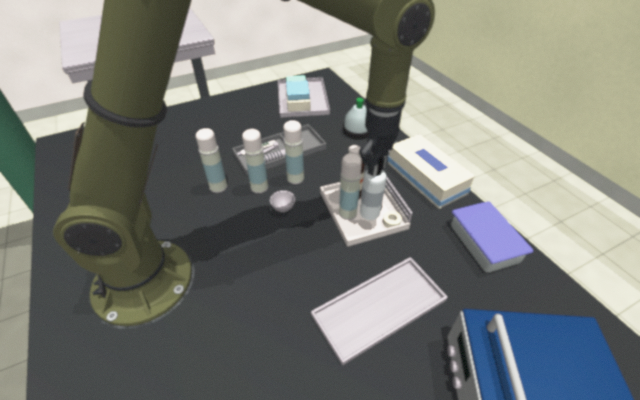

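View pics/w2.png

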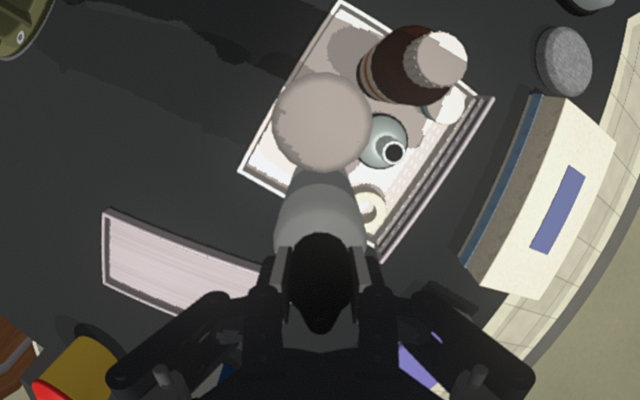

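The gel bottle hangs upright in the fingers at (375,200) in the side view; the measured weight of 2.3 N agrees with that. Now I'll move it to the tray.

```bash
cat >> h.py <<'E'
def place(p,phi,hi=.055,sp=.2,drop=.001,rel=.06):
    ctrl.movel(up(p,hi),q(phi),max_speed=sp)
    ctrl.movel(up(p,.008),max_speed=.12)
    ctrl.movel(up(p,drop),max_speed=.03); ctrl.pause(.15); s=st("placed")
    ctrl.ungrasp(); st("released")
    ctrl.movel(up(p,rel),max_speed=.12)
E
python3 - <<'E'
from h import *
n="gel"
place(TRAY[n],PHT[n],rel=.1); st()
n="spray"; ctrl.movel(up(ORG[n],.08),q(PHI[n]),max_speed=.25); st()
im,d=vision.grab_frame("wrist"); cv2.imwrite("pics/w3.png",im)
im,d=vision.grab_frame("side"); cv2.imwrite("pics/s3.png",im)
E
```

```text
placed t=6.87 tcp [ 0.5631 -0.3231  0.1522] w=0.0293 F [ 0.4 -0.9 -2.2] q7 0.71
released t=7.46 tcp [ 0.563  -0.323   0.1521] w=0.0855 F [ 0.1  0.6 -0.3] q7 0.71
 t=8.43 tcp [ 0.5626 -0.3229  0.2501] w=0.0856 F [0.1 0.3 0.6] q7 0.74
 t=9.71 tcp [ 0.5605 -0.0422  0.2397] w=0.0852 F [-0.4 -0.2 -0.1] q7 -0.32
```

View pics/s3.png

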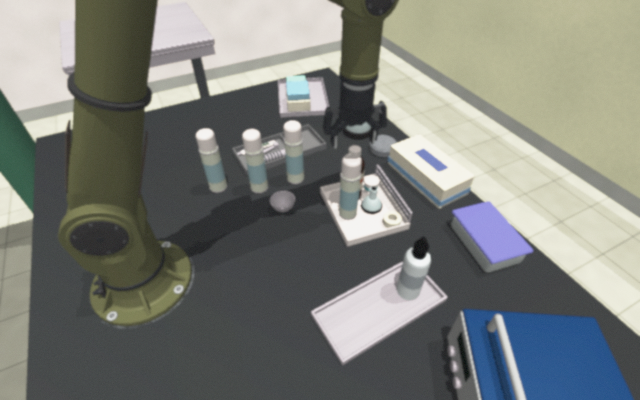

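View pics/w3.png

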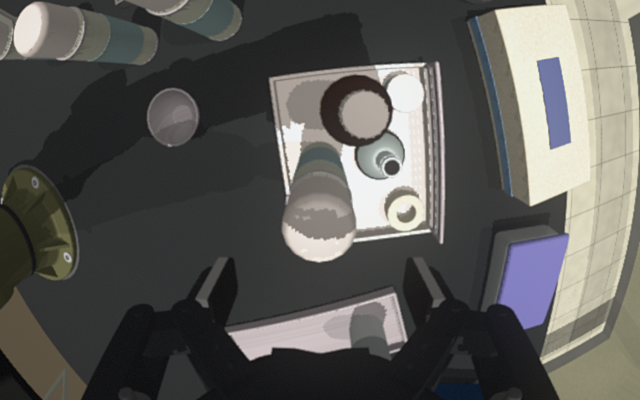

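The gel bottle stands on the tray at (414,270) in the side view, and the spray cap (320,225) is centred between the fingers in the wrist view.

```bash
cat >> h.py <<'E'
def pick(p,phi,lift=.055,force=60,pre=None):
    ctrl.movel(up(p,.08 if pre is None else pre),q(phi),max_speed=.25)
    ctrl.movel(p,max_speed=0.12); s=st("down")
    if np.linalg.norm(s["contact_force"])>8: raise SystemExit("contact")
    ctrl.close_gripper(force); st("closed")
    ctrl.movel(up(p,.012),max_speed=0.06); st("lift")
    ctrl.movel(up(p,lift),max_speed=0.15); st("lifted")
E
python3 - <<'E'
from h import *
n="spray"
pick(ORG[n],PHI[n])
im,d=vision.grab_frame("wrist"); cv2.imwrite("pics/w4.png",im)
ctrl.movel((.50,-.17,ORG[n][2]+.055),q(20),max_speed=.22)
place(TRAY[n],PHT[n],drop=0,rel=.1); st()
n="brown"; ctrl.movel(up(ORG[n],.085),q(PHI[n]),max_speed=.25); st()
im,d=vision.grab_frame("wrist"); cv2.imwrite("pics/w5.png",im)
im,d=vision.grab_frame("side"); cv2.imwrite("pics/s5.png",im)
E
```

```text
down t=10.88 tcp [ 0.5611 -0.041   0.1606] w=0.0855 F [0.3 0.1 0.5] q7 -0.34
closed t=11.32 tcp [ 0.5609 -0.041   0.161 ] w=0.0477 F [-0.9 -0.1  5.2] q7 -0.34
lift t=11.67 tcp [ 0.5608 -0.041   0.1724] w=0.0478 F [-1.2 -0.2 -1.8] q7 -0.34
lifted t=12.10 tcp [ 0.5605 -0.041   0.2147] w=0.0479 F [-1.  -0.5 -2. ] q7 -0.33
placed t=15.02 tcp [ 0.4787 -0.3288  0.161 ] w=0.0476 F [-0.9 -0.1  5.5] q7 1.19
released t=15.48 tcp [ 0.4779 -0.3284  0.1599] w=0.0853 F [-0.6  0.2  0.6] q7 1.19
 t=16.47 tcp [ 0.4776 -0.3284  0.2592] w=0.0852 F [ 0.8 -0.1 -0.4] q7 1.24
 t=18.10 tcp [0.6078 0.0176 0.238 ] w=0.0855 F [0.3 0.6 0.8] q7 0.57
```

View pics/s5.png

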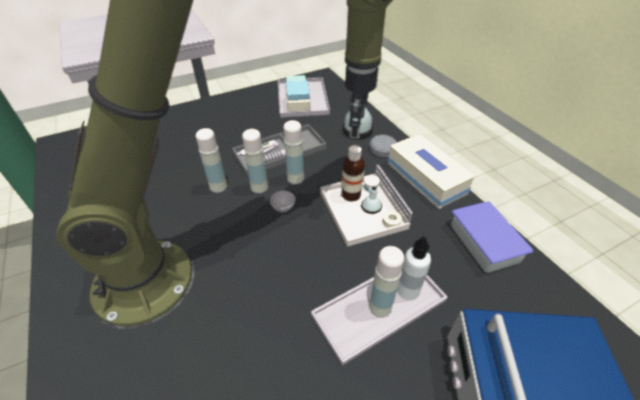

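View pics/w5.png

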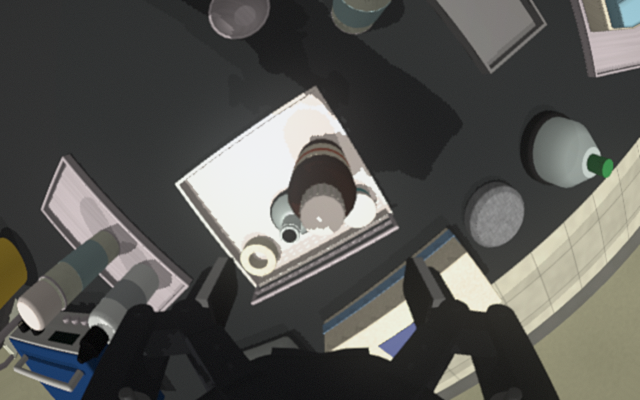

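The gel and spray stand upright on the tray, (414,270) and (387,283) in the side view. The brown cap is centred under the gripper at (322,208).

Run:
```python
from h import *
n="brown"
pick(ORG[n],PHI[n],pre=.085)
ctrl.movel((.50,-.03,.208),max_speed=.2)
ctrl.movel((.40,-.21,.208),max_speed=.22)
place(TRAY[n],PHT[n],drop=.0003,rel=.12); st()
for c in ("scene","side"):
    im,d=vision.grab_frame(c); cv2.imwrite(f"pics/{c}6.png",im); np.save(f"pics/{c}6.npy",d)
from fit import *
D=load(6)
circ(D,"mask tube",[.636,-.045],.052,.076,.0115,rad=.03)
circ(D,"mask rim",[.636,-.045],.007,.016,.032,rad=.04)
circ(D,"brown",[.393,-.334],.155,.176,.016)
circ(D,"spray",[.478,-.3285],.165,.195,.0245)
circ(D,"gel",[.563,-.323],.153,.175,.0155)
```

```text
down t=19.31 tcp [0.6085 0.0194 0.1537] w=0.0852 F [-0.6 -0.7  0.5] q7 0.53
closed t=19.86 tcp [0.6085 0.0193 0.1537] w=0.0305 F [0.4 0.  5.2] q7 0.53
lift t=20.21 tcp [0.608  0.0192 0.1651] w=0.0303 F [ 0.3  0.3 -2.6] q7 0.53
lifted t=20.64 tcp [0.6079 0.0191 0.2077] w=0.0302 F [-0.9  0.2 -3.7] q7 0.56
placed t=24.34 tcp [ 0.3934 -0.3343  0.1537] w=0.0302 F [ 0.6 -0.7  1.4] q7 1.31
released t=24.93 tcp [ 0.393  -0.334   0.1533] w=0.0856 F [-0.1 -0.2 -0.6] q7 1.31
 t=26.07 tcp [ 0.3926 -0.3338  0.2723] w=0.0852 F [-0.1 -0.3 -0.1] q7 1.38
mask tube scene 94 [ 0.6342 -0.0497] 0.001
mask tube BOTH [ 0.6342 -0.0497] 0.001
mask rim scene 115 [ 0.6334 -0.0506] 0.0017
mask rim BOTH [ 0.6334 -0.0506] 0.0017
brown scene 98 [ 0.3923 -0.3343] 0.0018
brown side 98 [ 0.3941 -0.3341] 0.0007
brown BOTH [ 0.3933 -0.3341] 0.0015
spray scene 226 [ 0.4773 -0.3308] 0.0016
spray side 213 [ 0.4797 -0.3298] 0.0006
spray BOTH [ 0.4787 -0.3302] 0.0016
gel scene 119 [ 0.5616 -0.3236] 0.0015
gel side 98 [ 0.5637 -0.3227] 0.0007
gel BOTH [ 0.5628 -0.3232] 0.0015
```

View pics/scene6.png

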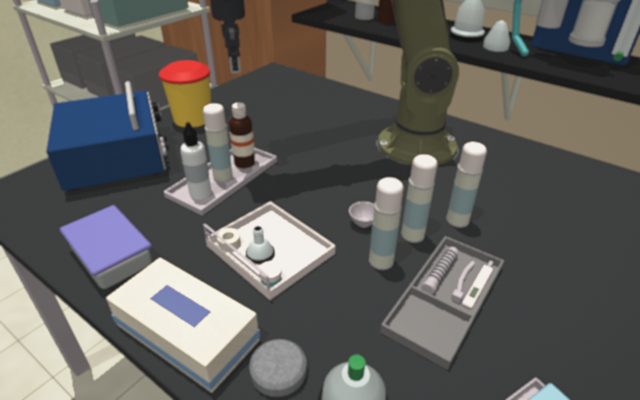

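View pics/side6.png

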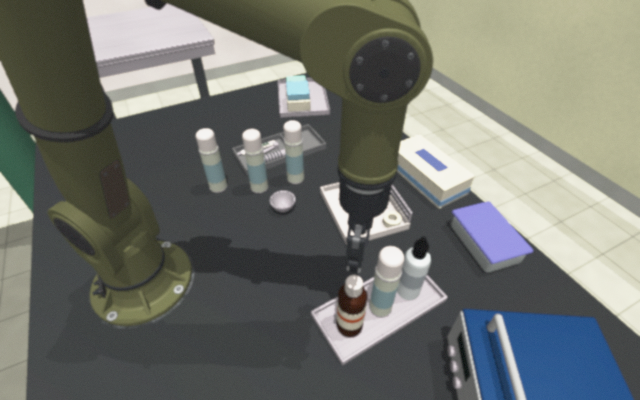

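The containers stand upright in a row on the tray at (240,135), (217,142) and (196,165) in the scene view. The mask is free at (259,247), and its tube fit is (0.635, -0.050). Next I'll pick up the mask.

Run:
```python
from h import *
ctrl.movel((.635,-.05,.25),q(50),max_speed=.25)
ctrl.movel((.635,-.05,.12),max_speed=.2); st()
im,d=vision.grab_frame("wrist"); cv2.imwrite("pics/w7.png",im)
```

```text
t=28.62 tcp [ 0.6356 -0.0502  0.1212] w=0.0855 F [ 0.2 -0.7 -0. ] q7 0.64
```

View pics/w7.png

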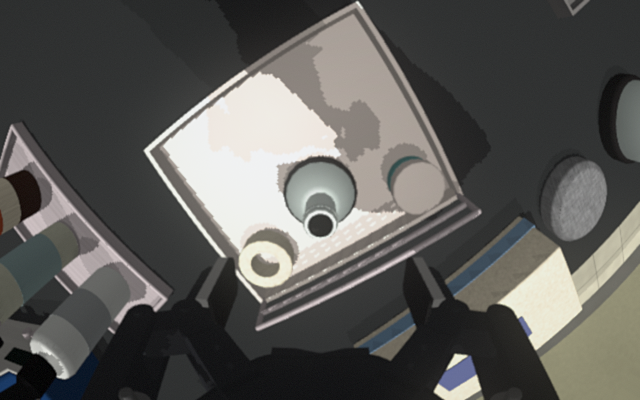

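Run:
```python
from h import *
p=np.array([.635,-.05,.046]); 
pick(p,50,lift=.11,force=25,pre=.075)
ctrl.movel((.65,.15,.156),max_speed=.22)
ctrl.movel((.588,.322,.11),max_speed=.2); st()
im,d=vision.grab_frame("wrist"); cv2.imwrite("pics/w8.png",im)
im,d=vision.grab_frame("scene"); cv2.imwrite("pics/s8.png",im)
```

```text
down t=29.69 tcp [ 0.6355 -0.0499  0.0465] w=0.0856 F [-0.1  0.4  0.5] q7 0.59
closed t=30.29 tcp [ 0.6352 -0.0501  0.0463] w=0.0220 F [-0.8 -0.7  3.1] q7 0.59
lift t=30.64 tcp [ 0.6354 -0.05    0.0586] w=0.0214 F [-0.1  0.4  0.1] q7 0.60
lifted t=31.44 tcp [ 0.6344 -0.0502  0.155 ] w=0.0215 F [-0.4  0.1 -1. ] q7 0.65
 t=33.59 tcp [0.5891 0.3201 0.1102] w=0.0213 F [ 0.4  0.9 -1. ] q7 0.07
```

View pics/w8.png

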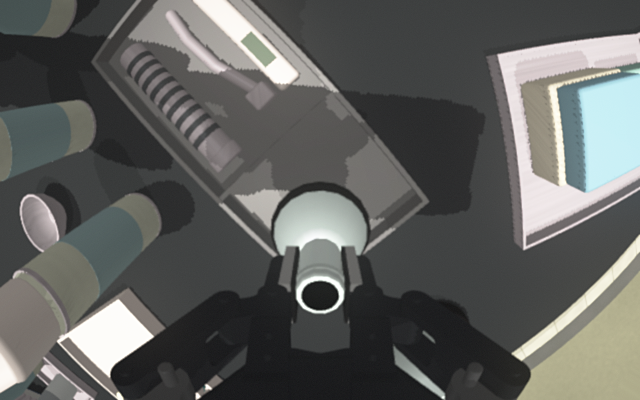

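View pics/s8.png

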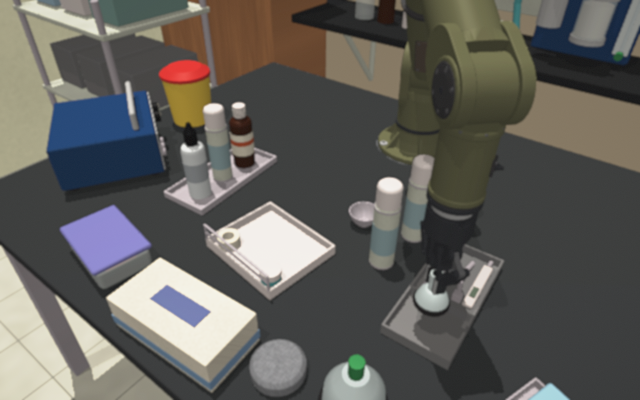

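The mask hangs upright by its tube above the empty compartment, at (432,297) in the scene view. I'll lower it now.

Run:
```python
from h import *
p=np.array([.588,.322,.046])
ctrl.movel(up(p,.008),max_speed=.12)
ctrl.movel(up(p,.0003),max_speed=.03); ctrl.pause(.15); st("placed")
ctrl.ungrasp(); st("rel")
ctrl.movel(up(p,.16),max_speed=.15)
ctrl.movel((.64,.12,.26),max_speed=.25); st()
for c in ("scene","side"):
    im,d=vision.grab_frame(c); cv2.imwrite(f"pics/{c}9.png",im); np.save(f"pics/{c}9.npy",d)
from fit import *
D=load(9)
circ(D,"mask tube",[.588,.322],.052,.076,.0115,rad=.03)
circ(D,"mask rim",[.588,.322],.007,.016,.032,rad=.04)
```

```text
placed t=34.87 tcp [0.588  0.3219 0.0463] w=0.0218 F [ 0.1  0.3 -0.3] q7 0.04
rel t=35.51 tcp [0.588  0.322  0.0463] w=0.0851 F [-0.1 -0.2  0. ] q7 0.04
 t=37.73 tcp [0.6392 0.122  0.2595] w=0.0856 F [ 0.5  0.2 -0. ] q7 0.45
mask tube scene 135 [0.587  0.3222] 0.0011
mask tube side 20 [0.5888 0.3228] 0.0019
mask tube BOTH [0.587  0.3223] 0.0012
mask rim scene 187 [0.586  0.3215] 0.0015
mask rim side 23 [0.5885 0.3224] 0.0023
mask rim BOTH [0.586  0.3216] 0.0017
```

View pics/scene9.png

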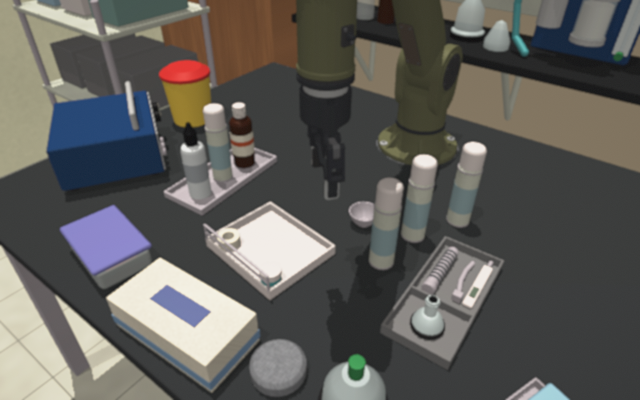

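The mask stands upright on its rim in the compartment at (429,317), with its fit within 2 mm of the target. Next is returning the brown bottle.

Run:
```python
from h import *
n="brown"; t=TRAY[n]
ctrl.movel((.42,-.2,.265),q(50),max_speed=.28)
pick(t,PHT[n],pre=.11)
ctrl.movel((.40,-.21,.208),max_speed=.2)
ctrl.movel((.50,-.03,.208),max_speed=.22)
place(ORG[n],PHI[n],drop=.0003,rel=.11); st()
n="spray"
ctrl.movel((.50,-.17,.265),q(30),max_speed=.28)
ctrl.movel(up(TRAY[n],.1),q(PHT[n]),max_speed=.25); st()
for c in ("scene","side","wrist"):
    im,d=vision.grab_frame(c); cv2.imwrite(f"pics/{c}10.png",im); np.save(f"pics/{c}10.npy",d)
from fit import *
D=load(10)
circ(D,"brown cap",[.608,.019],.155,.176,.016)
circ(D,"brown body",[.608,.019],.05,.125,.030)
```

```text
down t=41.13 tcp [ 0.3935 -0.3341  0.1537] w=0.0854 F [-0.8 -0.5  0.3] q7 1.36
closed t=41.68 tcp [ 0.3931 -0.3342  0.1535] w=0.0301 F [-0.7 -0.6  5.2] q7 1.36
lift t=42.03 tcp [ 0.3931 -0.3341  0.1653] w=0.0301 F [-0.  -0.1 -2.4] q7 1.37
lifted t=42.47 tcp [ 0.3928 -0.334   0.2076] w=0.0301 F [-0.6  0.2 -4.1] q7 1.39
placed t=46.17 tcp [0.6084 0.0193 0.1537] w=0.0302 F [1.6 0.4 1.2] q7 0.57
released t=46.75 tcp [0.608  0.0192 0.1533] w=0.0856 F [0.7 0.  0.3] q7 0.57
 t=47.82 tcp [0.6076 0.0191 0.2622] w=0.0855 F [ 0.1 -0.3  0.3] q7 0.62
 t=49.53 tcp [ 0.4793 -0.3262  0.2598] w=0.0857 F [-0.6  0.4 -0.4] q7 1.29
brown cap scene 159 [0.6078 0.0192] 0.001
brown cap side 78 [0.6101 0.0191] 0.0012
brown cap BOTH [0.6084 0.0192] 0.0013
brown body scene 831 [0.6079 0.019 ] 0.001
brown body side 414 [0.61   0.0188] 0.0013
brown body BOTH [0.6085 0.0189] 0.0013
```

View pics/scene10.png

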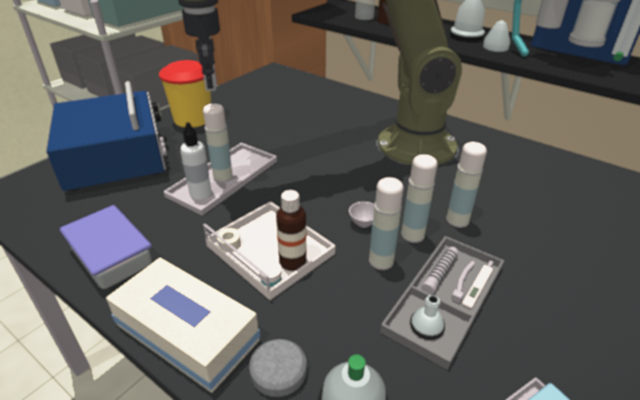

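View pics/wrist10.png

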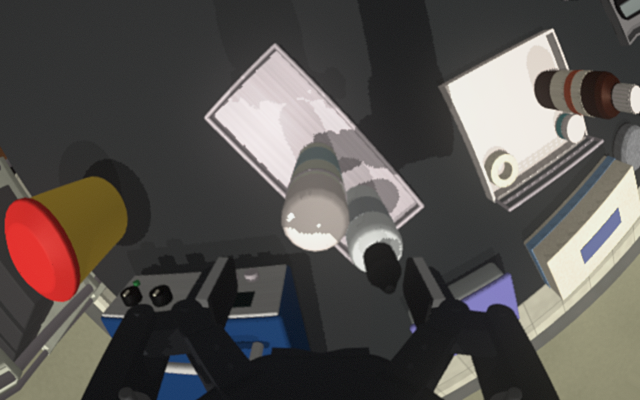

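The brown bottle is back upright at (291,235), with its body fit within about 1 mm of the original. In the wrist view, the spray cap (316,220) is centred and the gel nozzle is clear of the finger. Spray next.

Run:
```python
from h import *
n="spray"
pick(TRAY[n],PHT[n],pre=.08)
ctrl.movel((.50,-.17,ORG[n][2]+.055),q(20),max_speed=.2)
place(ORG[n],PHI[n],drop=0.0,rel=.1); st()
n="gel"
ctrl.movel((.54,-.18,.265),q(10),max_speed=.28)
ctrl.movel(up(TRAY[n],.1),q(PHT[n]),max_speed=.25); st()
for c in ("scene","side","wrist"):
    im,d=vision.grab_frame(c); cv2.imwrite(f"pics/{c}11.png",im); np.save(f"pics/{c}11.npy",d)
from fit import *
D=load(11)
circ(D,"brown body",[.608,.019],.05,.125,.030)
circ(D,"spray cap",[.56,-.041],.165,.195,.0245)
circ(D,"spray body",[.56,-.041],.05,.145,.026)
```

```text
down t=50.75 tcp [ 0.4785 -0.3287  0.1609] w=0.0850 F [-0.  -0.8  0.2] q7 1.25
closed t=51.19 tcp [ 0.4784 -0.3288  0.161 ] w=0.0478 F [-0.7 -0.1  5.5] q7 1.25
lift t=51.54 tcp [ 0.4781 -0.3286  0.1724] w=0.0479 F [ 0.4  1.  -2.8] q7 1.26
lifted t=51.98 tcp [ 0.4779 -0.3285  0.2146] w=0.0479 F [-0.8 -1.1 -2.7] q7 1.27
placed t=54.90 tcp [ 0.5613 -0.041   0.1609] w=0.0478 F [-1.2  0.3  5.2] q7 -0.29
released t=55.37 tcp [ 0.5605 -0.041   0.1599] w=0.0853 F [-0.8 -0.9  0.2] q7 -0.29
 t=56.35 tcp [ 0.5602 -0.041   0.2592] w=0.0855 F [-0.3  0.9 -0.1] q7 -0.27
 t=57.76 tcp [ 0.5638 -0.3203  0.2508] w=0.0850 F [1.2 0.6 0.1] q7 0.79
brown body scene 838 [0.6079 0.0191] 0.001
brown body side 58 [0.6098 0.0188] 0.0008
brown body BOTH [0.608  0.0189] 0.001
spray cap scene 289 [ 0.5597 -0.0421] 0.001
spray cap side 175 [ 0.5624 -0.0414] 0.0009
spray cap BOTH [ 0.5605 -0.0418] 0.0014
spray body scene 230 [ 0.5599 -0.0422] 0.001
spray body side 487 [ 0.5622 -0.0419] 0.0011
spray body BOTH [ 0.561  -0.0415] 0.0014
```

View pics/scene11.png

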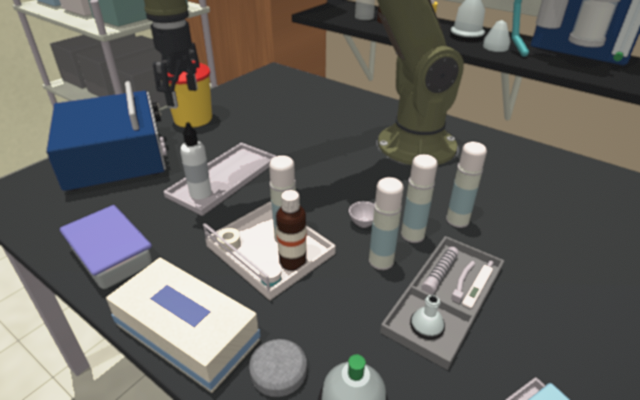

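View pics/wrist11.png

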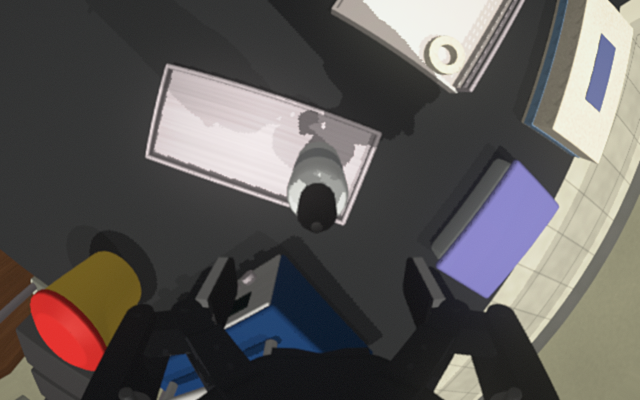

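The spray can is back upright, with its fit within 1 mm of the start. The gel nozzle (318,210) is centred between the fingers.

Run:
```python
from h import *
n="gel"
pick(TRAY[n],PHT[n],pre=.08)
ctrl.movel((.590,-.20,ORG[n][2]+.055),q(PHI[n]),max_speed=.2)
place(ORG[n],PHI[n],drop=0.0,rel=.11); st()
ctrl.movel((.50,-.25,.30),max_speed=.25); ctrl.pause(.3); st()
for c in ("scene","side"):
    im,d=vision.grab_frame(c); cv2.imwrite(f"pics/{c}12.png",im); np.save(f"pics/{c}12.npy",d)
from fit import *
for k in (0,12):
    D=load(k)
    circ(D,"brown body",[.608,.019],.05,.125,.030)
    circ(D,"spray body",[.56,-.041],.05,.145,.026)
    circ(D,"gel collar",[.588,-.1068],.153,.175,.0155)
    circ(D,"gel body",[.588,-.1068],.08,.128,.028,rad=.033)
    circ(D,"galli",[.406,.068],.028,.037,.036)
circ(D,"mask tube",[.588,.322],.052,.076,.0115,rad=.03)
```

```text
down t=58.98 tcp [ 0.5635 -0.3233  0.1519] w=0.0851 F [-0.4  1.   0.4] q7 0.77
closed t=59.53 tcp [ 0.5632 -0.3233  0.1516] w=0.0296 F [ 0.8 -0.6  3.8] q7 0.77
lift t=59.88 tcp [ 0.5631 -0.3229  0.1633] w=0.0290 F [ 0.2 -0.4 -2.9] q7 0.78
lifted t=60.32 tcp [ 0.5629 -0.3229  0.2057] w=0.0293 F [-0.1 -0.8 -2.7] q7 0.79
placed t=62.83 tcp [ 0.5885 -0.1069  0.1516] w=0.0292 F [ 0.2 -1.1  3.9] q7 0.42
released t=63.42 tcp [ 0.588  -0.1068  0.1509] w=0.0855 F [0.3 0.2 0. ] q7 0.42
 t=64.48 tcp [ 0.5876 -0.1068  0.2602] w=0.0856 F [ 0.1 -1.2 -1.3] q7 0.44
 t=65.62 tcp [ 0.5005 -0.2489  0.2997] w=0.0854 F [-0.  -0.3  1.2] q7 0.75
brown body scene 854 [0.6072 0.0191] 0.001
brown body side 58 [0.6091 0.019 ] 0.0007
brown body BOTH [0.6073 0.019 ] 0.001
spray body scene 234 [ 0.5595 -0.0417] 0.0009
spray body side 478 [ 0.5619 -0.0413] 0.0011
spray body BOTH [ 0.5606 -0.041 ] 0.0013
gel collar scene 87 [ 0.5867 -0.1072] 0.0013
gel collar side 83 [ 0.5891 -0.1069] 0.0011
gel collar BOTH [ 0.5876 -0.107 ] 0.0015
gel body scene 477 [ 0.587  -0.1072] 0.0011
gel body side 285 [ 0.5891 -0.107 ] 0.001
gel body BOTH [ 0.5877 -0.1071] 0.0013
galli scene 164 [0.4054 0.0713] 0.003
galli side 127 [0.4067 0.0657] 0.0031
galli BOTH [0.4061 0.0686] 0.0035
brown body scene 832 [0.6079 0.019 ] 0.001
brown body BOTH [0.6079 0.019 ] 0.001
spray body scene 230 [ 0.5599 -0.042 ] 0.0009
spray body side 480 [ 0.5623 -0.042 ] 0.0011
spray body BOTH [ 0.561  -0.0416] 0.0014
gel collar scene 132 [ 0.587  -0.1072] 0.0012
gel collar BOTH [ 0.587  -0.1072] 0.0012
gel body scene 483 [ 0.5873 -0.1074] 0.0012
gel body side 277 [ 0.5894 -0.107 ] 0.0011
gel body BOTH [ 0.588  -0.1072] 0.0014
galli scene 161 [0.4052 0.0712] 0.0029
galli side 133 [0.4067 0.0656] 0.0033
galli BOTH [0.406  0.0685] 0.0035
mask tube scene 139 [0.5869 0.3221] 0.0012
mask tube side 22 [0.5897 0.3226] 0.0011
mask tube BOTH [0.587  0.3221] 0.0012
```

View pics/scene12.png

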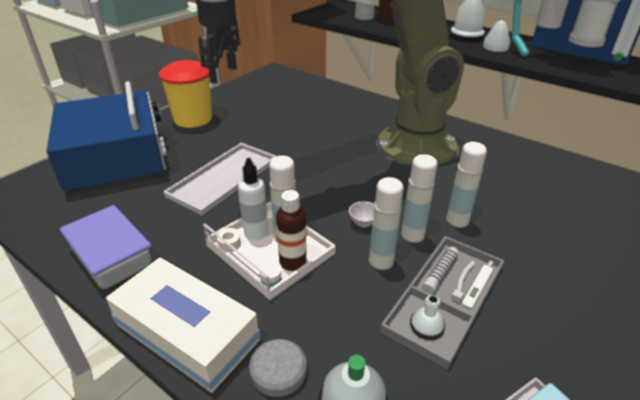

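View pics/side12.png

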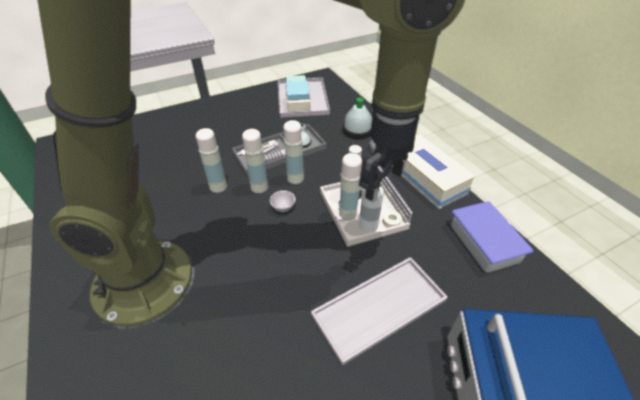

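Everything is in place: the containers stand upright within 1 mm of their starts, the mask is in its compartment, and the tape roll, pot and bowl look unmoved. The gripper is clear, so I'll hand in.

Run:
```python
from station import ticket
print(ticket.close_job())
```

```text
the job is handed in; nothing more can be done
None
```

The job is done and handed in at about 66 s of the 141 s allowed. I moved the gel bottle, spray can and brown bottle to the steel tray, then stood the mask on its rim in the empty compartment. After that I put the brown bottle, spray can and gel bottle back in the organiser.

**Last checks, all passed:**
- **Containers:** all three stand upright. Comparing the fits for each camera before and after, each is within about 1 mm of where it started. The side camera could not fit the brown bottle in the last picture because the gripper hid it; its two earlier side fits after the return agree.
- **Mask:** it stands upright at (0.587, 0.322), about 1 mm from the spot I aimed for in the compartment.
- **Items to leave alone:** the bowl's fit is unchanged. I checked the tape roll and ointment pot only by eye in the final pictures, and they look unmoved.
- **Forces:** the wrist readings I took at each step stayed below about 6 N.

The two fixed cameras disagree with each other by about 2 mm in x throughout, which is within their calibration.

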